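# Hand the clementine dish to the breakfast nook

### The arm

A 6-joint arm with a two-finger parallel gripper is mounted at the origin on the work surface. World frame = base frame: x ahead of the robot, y to its left, z up, the work surface at z = 0. Lengths are in m, angles in rad, forces in N, time in s.
With the tool pointing down it reaches from about 0.275 to 0.75 m from the base axis. Payload 10.2 kg.
Tool frame: the origin (TCP) lies at the very end of the fingers, on their centre line; the grasp point (between the pads) lies 19 mm behind it; z points along the fingers, y is the line along which they close (so a half turn about z gives the same grasp; the last joint's range is limited). The gripper opens to 85 mm and grips with 20 to 120 N. Pads are 22 mm wide; open, the fingers measure 114 mm over their backs; the gripper's body (76 mm by 85 mm) begins 54 mm behind the grasp point. The pads swing forward as they close: fully open they stand 13 mm farther back than shut.
Start: joints at [-1.341, 0.313, 1.498, -0, 1.331, -0.223], TCP at [0.23, -0.472, 0.231] pointing down, gripper open.
Joint ranges: [-2.94, 2.94], [-0.97, 2.17], [0.19, 2.56], [-1.23, 4.37], [0.02, 3.11], [-2.88, 2.88]. Speed limits (rad/s): [2.39, 2.39, 3.01, 3.14, 3.14, 3.14].

### API

Orientations are given as a rotation vector (axis times angle).
In Python, from cell import robot gives the robot as it stands. The module is installed in compiled form; this text tells all that it offers.
- The arm moves only by the shell command python3 -m jog 'ROWS'. ROWS is JSON, a list of rows, each an object with "fingers": the closure in counts, from 0 (fully open) to 255 (shut); "travel": the shift along the tool's x, y, z in mm, a list of three; "rot": the turn, a rotation vector about the tool's x, y, z in degrees, a list of three. A call has 1 to 20 rows; each row shifts and turns the commanded pose from where the row before left it, along the tool's axes as they then stand; what a row does not reach is not made up. A row lasts 1/12 s, in which the tool goes at most 41.7 mm and 7.16 degrees, less where a joint would pass 70% of its speed; a pose out of reach is approached as far as the arm can. A call with a gripper value outside its range is refused whole. The fingers move at their own pace and stop on an object; the grip force is fixed at half the most. Time passes only in rows, so rows that do not move let the fingers close. It gives the time, the measured TCP pose, the force, the opening and the grip force at its end, in the units of the state.
- robot.sense(): the state, without advancing time (a new reading comes with each control period).
- robot.capture(name): name is "scene" or "top" or "wrist"; returns a dict with "frame" (420x560x3 uint8, red, green, blue), "fovy" (degrees; the focal length in pixels is half the picture's height over the tangent of half this angle, whatever the lens; pixels are square), "cx", "cy" (the principal point, pixels), "rvec" (rotation vector, rad) and "tvec" (3), from world to camera coordinates, as OpenCV has them. Camera axes: x right, y down, z forward; pixel columns grow to the right and rows downward; lengths in m; the calibration is good to about 2 mm. A picture is of the moment at which its call begins. There is no depth.
- robot.hand_in(): hands the job in; it is judged then, once.
The state is a dict: "time": time; "joint_positions": joint angles; "joint_velocities": joint speeds; "joint_torque": joint torques, N m; "tcp_pos": TCP position; "ee_rot": TCP orientation; "ft_force": force on the tool from outside, world axes, zero at the start; "torque": the same for the moment, N m; "finger_gap": opening from 0.0 (shut) to 1.0 (fully open); "finger_force": force on a finger pad.
Only numpy, scipy, OpenCV 4.12 (cv2) and the standard library are available. Lean on these libraries where they do the work, as an engineer would, in place of code of your own. Each camera call takes 0.05 s, during which the arm holds its last target. There are 200 camera calls.

### The job

Serve the clementine to the person in the breakfast nook, on the shelf's far side from the robot: take the little two-handled wooden dish by one of its handles, lift it clear of the shelf before turning it, then turn it level through a quarter turn in the air so that its free handle points squarely at the nook and reaches out past the shelf's far edge. Keep the clementine lying in the middle of the dish throughout, do not touch it, and leave everything else on the shelf as it stands. Finish while still holding the dish by its handle, level and still, a good hand's breadth (10 cm) above the shelf with nothing else under it taking its weight: do not put it down or let go.

Things in the scene. Friction and masses are not known exactly. Their poses are not given: they have to be found in the camera images.
- shelf: narrow cherry-wood shelf, fixed, on the counter: board 300 mm deep (its x) by 900 mm long (its y), level top 45 mm above the counter. Origin on the counter under the board's centre; x points across it to the nook, away from the robot. On its +y end a panel 150 mm high, 18 thick, with a chrome strip inside whose three pegs reach 40 mm inward, 115 mm above the board. Place and yaw vary.
- nook_edge (a point): the middle of the shelf's far (nook side) edge, on its top face, 150 mm from the board's centre; axes as the shelf's
- dish_middle (a point): centre of the loose round dish of pale wood, 30 mm above its underside; x along the line of its handles (towards handle_a), z up. 124 mm across the rim, 38 high, 208 long over the handles, foot 76 across, about 110 g. Floor dished to the centre: 4 degrees of slope within 24 mm, then 13; lowest 16 mm above the underside. Starts on the shelf, handles along it within 25 degrees.
- handle_a (a point): middle of one stub handle of the dish, 84 mm from the dish's centre along its +x: a straight lug 18 mm wide (level, square to the handle line), 16 thick (22 to 38 mm above the dish's underside), reaching from the rim to 104 mm from the centre, 42 mm free; the dish hangs out sideways from it and droops unless gripped firmly (20 N or more); axes as the dish's
- handle_b (a point): the middle of the other, identical handle, 84 mm from the dish's centre along the dish's -x; axes as the dish's. Either handle may be taken
- fruit_middle (a point): the centre of a loose round clementine, 46 mm across, about 50 g, lying in the middle of the dish, its top 62 mm above the dish's underside; it rolls if the dish is tilted or jerked (axes turn with it)
- butter_base: ceramic butter dish, 110 x 190 mm base 18 mm high; origin under its centre; 91 mm high with cover and knob; bystander at the +y end of the shelf
- butter_cover: the butter dish's loose cover, 95 x 160 mm, 79 mm high over its knob, standing on the base; origin at the centre of its underside; bystander
- cruet: glass cruet with stopper, empty, 62 mm across, 148 mm high; origin under its centre; bystander
- grinder: steel spice grinder, 54 mm across, 132 mm high; origin under its centre; bystander
- jam_jar: jam jar with metal lid, 62 mm across, 85 mm high; origin under its centre; bystander. Cruet, grinder and jar stand at the -y end of the shelf in any order
- egg_cup: white egg cup, empty, 48 mm across, 52 mm high; origin under its centre; bystander, between the dish and the nook edge
- clip: navy plastic bag clip lying flat, 105 x 22 x 14 mm, length along its x; origin under its centre; bystander
- dish: the same dish: origin at the centre of its underside, axes as point dish_middle
- clementine: the same clementine: origin on its skin, turning with it as it rolls; use point fruit_middle
Mind the look-alikes: they are no part of the job. Leave any green look-alike of the dish alone. There is more than one size of the clementine; the job needs the larger.

How it is judged:
By the outcome, as a careful person would: the job done as asked, in the order asked, and still so for the second after the job is handed in, while the arm keeps its last pose, push and grip.
It also fails if it takes over 48 s, if anything falls off the work surface, if the arm or the gripper's body presses on something with over 40 N, if the wrist force passes 120 N, or if a joint passes its speed limit or range.

## Working session

There is one attempt and no reset: what is moved stays moved. The work goes in short steps, Python scripts to look and compute and a shell command to move; the robot and the scene stay as the last step left them, time stands still between calls to the robot, and variables do not carry over. Pictures are saved under pics/ and viewed, at most 10 in all, crops included, and the job is handed in when it is done.

```bash
mkdir -p pics
cat > h.py <<'E'
import numpy as np, cv2, pickle
from cell import robot
def snap(n,f):
    c=robot.capture(n); cv2.imwrite('pics/'+f+'.png',c['frame'][:,:,::-1]); pickle.dump(c,open('pics/'+f+'.pkl','wb')); return c
def load(f): return pickle.load(open('pics/'+f+'.pkl','rb'))
def K(c):
    f=210/np.tan(np.radians(c['fovy'])/2); return np.array([[f,0,c['cx']],[0,f,c['cy']],[0,0,1.]])
def ray(c,u,v,z):
    R=cv2.Rodrigues(np.array(c['rvec'],float))[0]; t=np.array(c['tvec'],float).ravel()
    o=-R.T@t; d=R.T@np.linalg.inv(K(c))@[u,v,1]; return o+d*(z-o[2])/d[2]
def proj(c,p):
    R=cv2.Rodrigues(np.array(c['rvec'],float))[0]; q=K(c)@(R@np.array(p)+np.array(c['tvec']).ravel()); return q[:2]/q[2]
E
python3 - <<'E'
from h import *
a=snap('scene','s0'); b=snap('top','t0')
for c in(a,b): print(c['fovy'],c['cx'],c['cy'],c['rvec'],c['tvec'])
s=robot.sense(); print(s['time'],s['tcp_pos'],s['ee_rot'],s['ft_force'])
cv2.imwrite('pics/both.png',cv2.resize(b['frame'][:,:,::-1],(800,600),interpolation=2))
E
```

```text
48.46195638140648 281.9328825455401 215.66108771162507 [ 0.70001952  2.56763014 -1.19731447] [ 0.42046384 -0.08250718  1.40658963]
46.08986478004417 284.0427287207834 195.48266499241385 [ 2.15236969 -2.14519421  0.11437089] [-0.00373782  0.50443879  1.45075019]
0.1 [ 0.22960882 -0.47189558  0.23081277] [-3.06037005e+00 -7.04909171e-01 -1.51786995e-05] [ 0.49681553 -0.4759327  -0.32265379]
```

View pics/both.png

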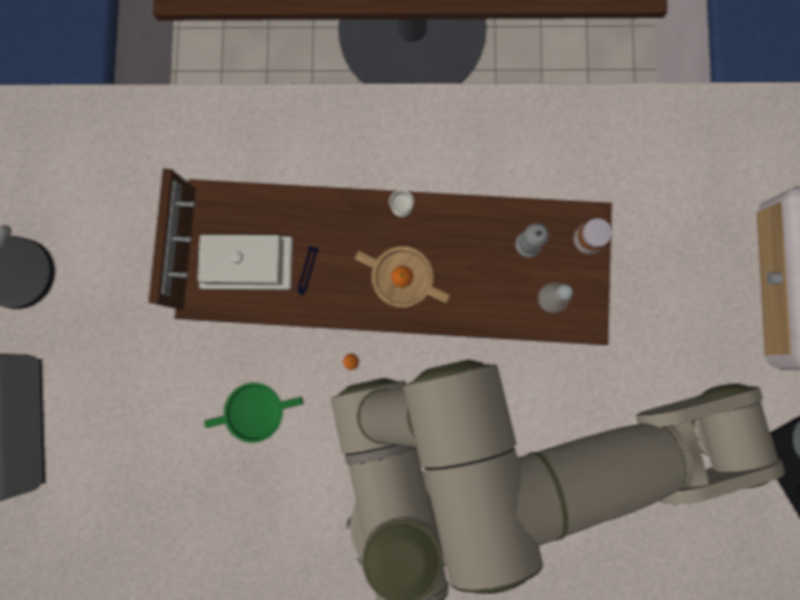

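View pics/s0.png

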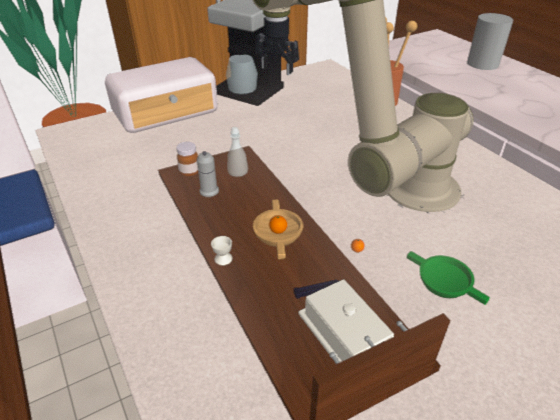

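The top view, in its 800x600 version, shows the dish at (402,277) with handle ends at (357,257) and (449,297). The shelf corners are at (612,203), (607,345) and (176,319). The egg cup is at (401,204), the clip at (308,270), and the green decoy at (253,412).

Run:
```python
from h import *
c=load('t0'); f=c['frame'][:,:,::-1]
cr=f[120:245,225:350]; cv2.imwrite('pics/crop.png',cv2.resize(cr,(600,600),interpolation=cv2.INTER_CUBIC))
k=.7
P=lambda u,v,z: ray(c,u*k,v*k,z)
cs=[P(190,180,.045),P(612,203,.045),P(607,345,.045),P(176,319,.045)]
print('corners',np.round(cs,4)); print([np.linalg.norm(cs[i]-cs[(i+1)%4]) for i in range(4)])
for n,u,v,z in [('ha',357,257,.083),('hb',449,297,.083),('dish',402,277,.083),('egg',401,204,.097),('grind',540,233,.177),('cruet',564,293,.19),('jar',597,233,.13),('clip1',314,248,.059),('clip2',303,293,.059),('fruit',402,276,.084)]:
  print(n,np.round(P(u,v,z),4))
```

```text
corners [[ 0.7149  0.4586  0.045 ]
 [ 0.6651 -0.4346  0.045 ]
 [ 0.368  -0.415   0.045 ]
 [ 0.4184  0.4753  0.045 ]]
[np.float64(0.89462995573795), np.float64(0.297720858616455), np.float64(0.8917256034903847), np.float64(0.29699314491779083)]
ha [0.5435 0.0966 0.083 ]
hb [ 0.4621 -0.0905  0.083 ]
dish [0.5026 0.0047 0.083 ]
egg [0.6506 0.0072 0.097 ]
grind [ 0.5755 -0.2597  0.177 ]
cruet [ 0.4595 -0.2999  0.19  ]
jar [ 0.5847 -0.3797  0.13  ]
clip1 [0.5661 0.1885 0.059 ]
clip2 [0.472  0.2093 0.059 ]
fruit [0.5045 0.0047 0.084 ]
```

View pics/crop.png

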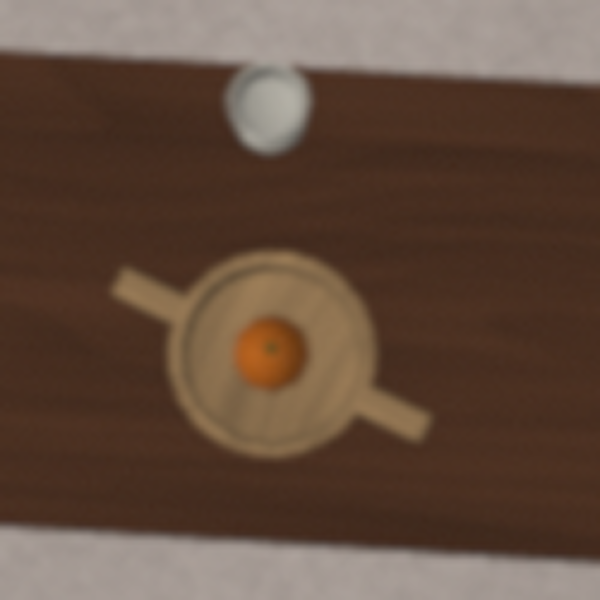

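The crop shows handle ends at (117,280) and (425,430), and the dish rim centred at (272,354). The fruit sits in the middle. I'll grip the handle on the -y side.

```bash
cat >> h.py <<'E'
def to(target,hd,show=True):
    """moves in tool axes to put TCP at target with tool y square to heading hd (rad); tool down"""
    s=robot.sense(); R=cv2.Rodrigues(np.array(s['ee_rot'],float))[0]; p=np.array(s['tcp_pos'])
    print('t',round(s['time'],2),'tcp',np.round(p,4),'q',np.round(s['joint_positions'],2),'F',np.round(s['ft_force'],1),'gap',s['finger_gap'],s['finger_force'])
    print('tilt deg',np.round(np.degrees(np.arccos(-R[2,2])),2),'tool x yaw',np.degrees(np.arctan2(R[1,0],R[0,0])))
    for o in (0,np.pi):
        x=np.array([np.cos(hd+o),np.sin(hd+o),0]); z=np.array([0,0,-1.]); G=np.c_[x,np.cross(z,x),z]
        print('travel mm',np.round(1e3*R.T@(target-p),1),'in goal axes',np.round(1e3*G.T@(target-p),1),'rot deg',np.round(np.degrees(cv2.Rodrigues(R.T@G)[0].ravel()),2))
E
python3 - <<'E'
from h import *
c=load('t0')
P=lambda u,v,z: ray(c,225+u/4.8,120+v/4.8,z)
a=P(117.5,280,.083);b=P(425.5,430,.083);m=P(272,354,.083)
d=a-b;print(a,b,m,np.linalg.norm(d),(a+b)/2)
hd=np.arctan2(d[1],d[0]);print('heading',np.degrees(hd))
ctr=(a+b)/4+m/2; g=ctr-.083*np.array([np.cos(hd),np.sin(hd),0]);print('ctr',ctr,'grasp',g)
to(np.array([g[0],g[1],.2]),hd)
E
```

```text
[0.54812185 0.097933   0.083     ] [ 0.45721202 -0.08855557  0.083     ] [0.50304359 0.0039123  0.083     ] 0.20746707312110524 [0.50266693 0.00468871 0.083     ]
heading 64.01159624110565
ctr [0.50285526 0.00430051 0.083     ] grasp [ 0.46648555 -0.07030676  0.083     ]
t 0.1 tcp [ 0.2296 -0.4719  0.2308] q [-1.34  0.31  1.5   0.    1.33 -0.22] F [ 0.5 -0.5 -0.3] gap 1.0000446091807937 0.0
tilt deg 0.06 tool x yaw 25.941936752074817
travel mm [ 388.7 -257.5   31.2] in goal axes [464.8  37.   30.8] rot deg [-5.000e-02 -3.000e-02 -3.807e+01]
travel mm [ 388.7 -257.5   31.2] in goal axes [-464.8  -37.    30.8] rot deg [-4.0000e-02  7.0000e-02  1.4193e+02]
```

```bash
python3 -m jog '[{"fingers":0,"travel":[16,-11,0],"rot":[0,0,0]},{"fingers":0,"travel":[32,-21,0],"rot":[0,0,0]},{"fingers":0,"travel":[32,-21,0],"rot":[0,0,0]},{"fingers":0,"travel":[32,-21,0],"rot":[0,0,0]},{"fingers":0,"travel":[32,-21,0],"rot":[0,0,0]},{"fingers":0,"travel":[32,-21,0],"rot":[0,0,0]},{"fingers":0,"travel":[32,-21,0],"rot":[0,0,0]},{"fingers":0,"travel":[32,-21,0],"rot":[0,0,0]},{"fingers":0,"travel":[32,-21,0],"rot":[0,0,0]},{"fingers":0,"travel":[32,-21,0],"rot":[0,0,0]},{"fingers":0,"travel":[32,-21,0],"rot":[0,0,0]},{"fingers":0,"travel":[32,-21,0],"rot":[0,0,0]},{"fingers":0,"travel":[20,-15,0],"rot":[0,0,-6.3]},{"fingers":0,"travel":[0,0,0],"rot":[0,0,-6.3]},{"fingers":0,"travel":[0,0,0],"rot":[0,0,-6.3]},{"fingers":0,"travel":[0,0,0],"rot":[0,0,-6.3]},{"fingers":0,"travel":[0,0,0],"rot":[0,0,-6.3]},{"fingers":0,"travel":[0,0,0],"rot":[0,0,-6.5]},{"fingers":0,"travel":[0,0,0],"rot":[0,0,0]},{"fingers":0,"travel":[0,0,0],"rot":[0,0,0]}]'
python3 - <<'E'
from h import *
to(np.array([.4665,-.0703,.13]),np.radians(64.0))
c=snap('wrist','w1');print(c['fovy'],c['tvec'])
cv2.imwrite('pics/w1b.png',cv2.resize(c['frame'][:,:,::-1],(800,600),interpolation=2))
E
```

```text
time: 1.77
tcp_pos: [0.466, -0.0712, 0.2311]
ee_rot: [-2.667, -1.659, 0.001]
ft_force: [-0.7, 0.9, -0.5]
finger_gap: 0.999
finger_force: 0.0
t 1.77 tcp [ 0.466  -0.0712  0.2311] q [-0.4   0.19  1.65 -0.    1.3   0.06] F [-0.7  0.9 -0.5] gap 0.9990236612669563 0.0
tilt deg 0.03 tool x yaw 63.75287733854855
travel mm [1.000e+00 1.000e-01 1.011e+02] in goal axes [  1.    0.  101.1] rot deg [-0.03  0.   -0.25]
travel mm [1.000e+00 1.000e-01 1.011e+02] in goal axes [ -1.   -0.  101.1] rot deg [0.0000e+00 5.0000e-02 1.7975e+02]
62.10104213867698 [-0.44930238  0.09668499  0.42229808]
```

View pics/w1b.png

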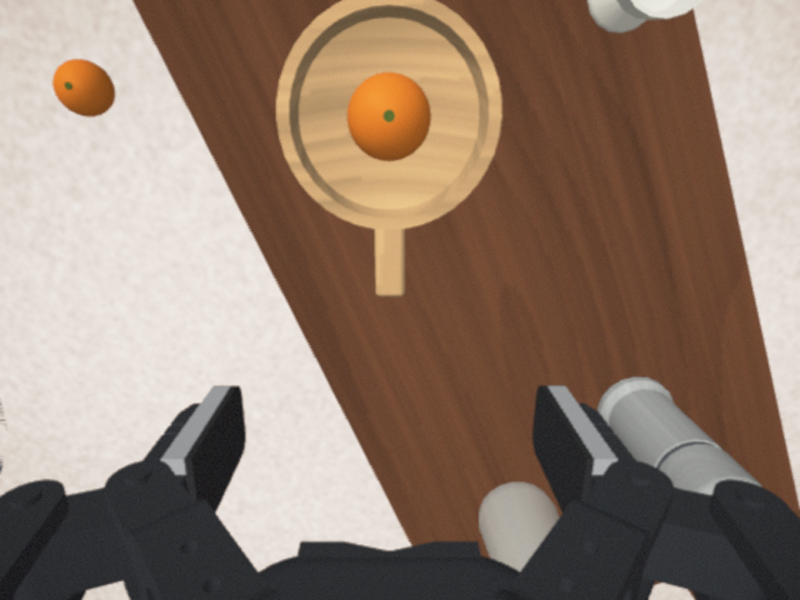

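The wrist view shows the handle end at (390,296), the root at (390,230), the rim spanning 276 to 502 (centre x 389), and the fruit centred. I'll convert these to world positions.

Run:
```python
from h import *
c=load('w1'); P=lambda u,v: ray(c,u*.7,v*.7,.083)
e=P(390.5,295.5); r=P(390,230); l=P(276,114);rr=P(502,114); m=(l+rr)/2; d=m-e
print('end',e,'mid',m,'len',np.linalg.norm(d),'rim',np.linalg.norm(l-rr),'w',np.linalg.norm(P(376,265)-P(405,265)),'hd',np.degrees(np.arctan2(d[1],d[0])))
hd=np.arctan2(d[1],d[0]);g=e+.021*d/np.linalg.norm(d);print(g)
to(np.array([g[0],g[1],.057]),hd)
```

```text
end [ 0.46066201 -0.08492279  0.083     ] mid [0.50589388 0.00890112 0.083     ] len 0.10415780092768916 rim 0.12363528555561226 w 0.017356664955324907 hd 64.26160313919799
[ 0.46978153 -0.06600628  0.083     ]
t 1.82 tcp [ 0.466  -0.0712  0.2311] q [-0.4   0.19  1.65  0.    1.3   0.06] F [ 0.4 -0.9 -0.6] gap 1.0004137911055702 0.0
tilt deg 0.03 tool x yaw 63.73663187929621
travel mm [  6.4   1.1 174.1] in goal axes [  6.3   1.1 174.1] rot deg [-0.03  0.   -0.52]
travel mm [  6.4   1.1 174.1] in goal axes [ -6.3  -1.1 174.1] rot deg [0.0000e+00 4.0000e-02 1.7948e+02]
```

```bash
python3 -m jog '[{"fingers":0,"travel":[4,1,10],"rot":[0,0,-0.4]},{"fingers":0,"travel":[0,0,20],"rot":[0,0,0]},{"fingers":0,"travel":[0,0,20],"rot":[0,0,0]},{"fingers":0,"travel":[0,0,20],"rot":[0,0,0]},{"fingers":0,"travel":[0,0,20],"rot":[0,0,0]},{"fingers":0,"travel":[0,0,20],"rot":[0,0,0]},{"fingers":0,"travel":[0,0,10],"rot":[0,0,0]},{"fingers":0,"travel":[0,0,0],"rot":[0,0,0]},{"fingers":0,"travel":[0,0,0],"rot":[0,0,0]}]'
python3 - <<'E'
from h import *
c=snap('wrist','w2')
cv2.imwrite('pics/w2b.png',cv2.resize(c['frame'][:,:,::-1],(800,600),interpolation=2))
to(np.array([.469,-.067,.057]),np.radians(64.2))
E
```

```text
time: 2.57
tcp_pos: [0.4689, -0.068, 0.1114]
ee_rot: [-2.659, -1.672, 0.0]
ft_force: [0.1, -1.0, 0.7]
finger_gap: 1.0
finger_force: 0.0
t 2.62 tcp [ 0.4693 -0.0682  0.112 ] q [-0.39  0.34  1.8   0.    1.    0.06] F [-0.3  0.6  0.2] gap 1.0009970113575624 0.0
tilt deg 0.06 tool x yaw 64.32062514959921
travel mm [ 1.  -0.8 55. ] in goal axes [ 1.  -0.8 55. ] rot deg [ 0.06 -0.    0.12]
travel mm [ 1.  -0.8 55. ] in goal axes [-1.   0.8 55. ] rot deg [ 1.0000e-02  1.0000e-01 -1.7988e+02]
```

View pics/w2b.png

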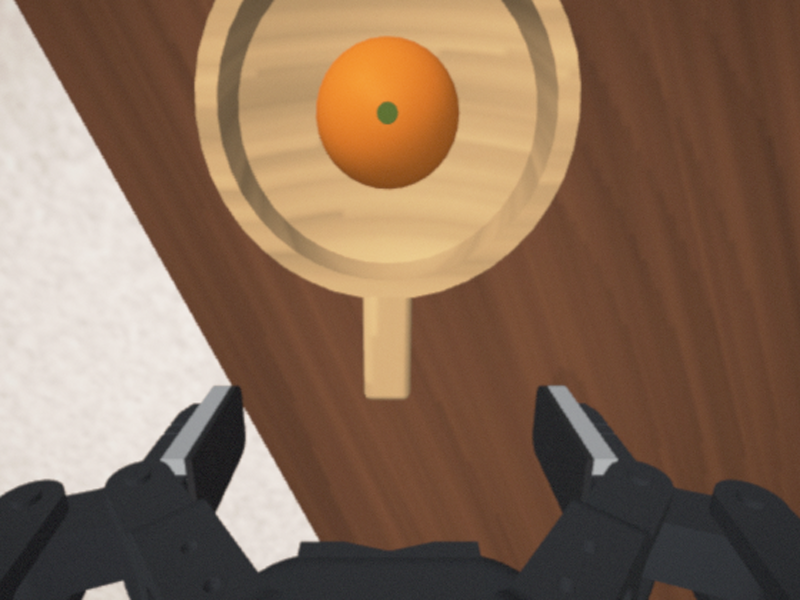

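The handle is at column 387, midway between the fingers (241 and 535), and ends at row 398.

Run:
```python
from h import *
c=load('w2'); P=lambda u,v: ray(c,u*.7,v*.7,.083)
e=P(387.5,398); l=P(195,95);rr=P(581,95); r=P(387.5,298);m=(l+rr)/2
print(e,m,np.linalg.norm(m-e),np.linalg.norm(e-r),np.linalg.norm(l-rr)); d=m-e; hd=np.arctan2(d[1],d[0]); print(np.degrees(hd))
g=e+.021*d/np.linalg.norm(d); to(np.array([g[0],g[1],.057]),hd)
```

```text
[ 0.46096536 -0.08408644  0.083     ] [0.50797902 0.01310467 0.083     ] 0.10796479079371883 0.04023125864892815 0.12258727572378744
64.18583679643389
t 2.62 tcp [ 0.4693 -0.0682  0.112 ] q [-0.39  0.34  1.8   0.    1.    0.06] F [-0.3  0.6  0.2] gap 1.0009970113575624 0.0
tilt deg 0.06 tool x yaw 64.32062514959921
travel mm [ 3.1 -0.6 55. ] in goal axes [ 3.1 -0.5 55. ] rot deg [ 0.06 -0.    0.13]
travel mm [ 3.1 -0.6 55. ] in goal axes [-3.1  0.5 55. ] rot deg [ 1.0000e-02  1.0000e-01 -1.7987e+02]
```

```bash
python3 -m jog '[{"fingers":0,"travel":[2,0,8],"rot":[0,0,0]},{"fingers":0,"travel":[0,0,12],"rot":[0,0,0]},{"fingers":0,"travel":[0,0,12],"rot":[0,0,0]},{"fingers":0,"travel":[0,0,10],"rot":[0,0,0]},{"fingers":0,"travel":[0,0,7],"rot":[0,0,0]},{"fingers":0,"travel":[0,0,4],"rot":[0,0,0]},{"fingers":0,"travel":[0,0,2],"rot":[0,0,0]},{"fingers":0,"travel":[0,0,0],"rot":[0,0,0]},{"fingers":60,"travel":[0,0,0],"rot":[0,0,0]},{"fingers":120,"travel":[0,0,0],"rot":[0,0,0]},{"fingers":150,"travel":[0,0,0],"rot":[0,0,0]},{"fingers":170,"travel":[0,0,0],"rot":[0,0,0]}]'
python3 -m jog '[{"fingers":180,"travel":[0,0,0],"rot":[0,0,0]},{"fingers":190,"travel":[0,0,0],"rot":[0,0,0]},{"fingers":200,"travel":[0,0,0],"rot":[0,0,0]},{"fingers":210,"travel":[0,0,0],"rot":[0,0,0]},{"fingers":230,"travel":[0,0,0],"rot":[0,0,0]},{"fingers":255,"travel":[0,0,0],"rot":[0,0,0]},{"fingers":255,"travel":[0,0,0],"rot":[0,0,0]},{"fingers":255,"travel":[0,0,0],"rot":[0,0,0]},{"fingers":255,"travel":[0,0,0],"rot":[0,0,0]},{"fingers":255,"travel":[0,0,0],"rot":[0,0,0]}]'
```

```text
time: 3.62
tcp_pos: [0.4698, -0.0663, 0.0566]
ee_rot: [2.659, 1.673, 0.001]
ft_force: [-0.1, 0.6, 0.5]
finger_gap: 0.455
finger_force: 0.0
time: 4.45
tcp_pos: [0.4696, -0.0663, 0.0564]
ee_rot: [-2.659, -1.673, 0.0]
ft_force: [-2.1, -1.4, 4.6]
finger_gap: 0.195
finger_force: 59.0
```

```bash
python3 -m jog '[{"fingers":255,"travel":[0,0,-0.5],"rot":[0,0,0]},{"fingers":255,"travel":[0,0,-1],"rot":[0,0,0]},{"fingers":255,"travel":[0,0,-1.5],"rot":[0,0,0]},{"fingers":255,"travel":[0,0,-2],"rot":[0,0,0]},{"fingers":255,"travel":[0,0,-2],"rot":[0,0,0]},{"fingers":255,"travel":[0,0,-2],"rot":[0,0,0]},{"fingers":255,"travel":[0,0,-1.5],"rot":[0,0,0]},{"fingers":255,"travel":[0,0,-1],"rot":[0,0,0]},{"fingers":255,"travel":[0,0,-0.5],"rot":[0,0,0]},{"fingers":255,"travel":[0,0,0],"rot":[0,0,0]},{"fingers":255,"travel":[0,0,0],"rot":[0,0,0]}]'
python3 - <<'E'
from h import *
c=snap('wrist','w3'); a=snap('scene','s3')
w=cv2.resize(c['frame'][:,:,::-1],(533,400)); u,v=proj(a,[.5,0,.09]).astype(int)
s=cv2.resize(a['frame'][v-50:v+50,u-33:u+33,::-1],(264,400),interpolation=2)
cv2.imwrite('pics/m3.png',np.hstack([w,s]))
E
```

```text
time: 5.37
tcp_pos: [0.4696, -0.0663, 0.0683]
ee_rot: [-2.659, -1.673, 0.0]
ft_force: [-0.5, -0.4, -1.6]
finger_gap: 0.2
finger_force: 58.5
```

View pics/m3.png

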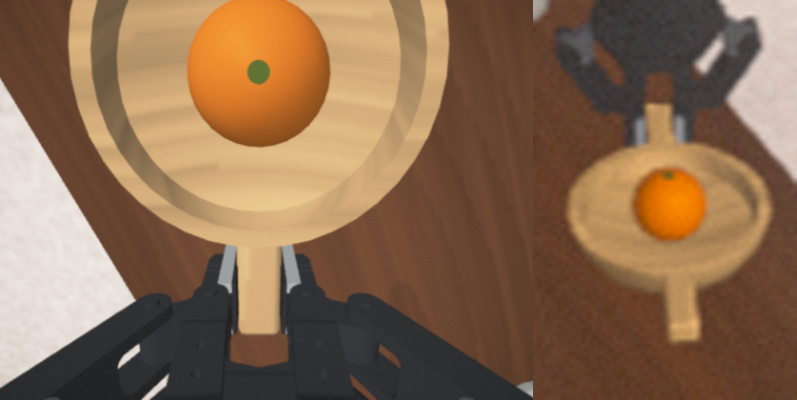

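The wrist view at 12 mm lift shows the dish held squarely, and the fruit central with its stem at (258,72). The force reads -1.6 N, so the full weight is on the gripper. Next I'll lift it clear.

```bash
python3 -m jog '[{"fingers":255,"travel":[0,0,-1],"rot":[0,0,0]},{"fingers":255,"travel":[0,0,-2],"rot":[0,0,0]},{"fingers":255,"travel":[0,0,-3],"rot":[0,0,0]},{"fingers":255,"travel":[0,0,-4],"rot":[0,0,0]},{"fingers":255,"travel":[0,0,-5],"rot":[0,0,0]},{"fingers":255,"travel":[0,0,-6],"rot":[0,0,0]},{"fingers":255,"travel":[0,0,-7],"rot":[0,0,0]},{"fingers":255,"travel":[0,0,-8],"rot":[0,0,0]},{"fingers":255,"travel":[0,0,-8],"rot":[0,0,0]},{"fingers":255,"travel":[0,0,-8],"rot":[0,0,0]},{"fingers":255,"travel":[0,0,-8],"rot":[0,0,0]},{"fingers":255,"travel":[0,0,-8],"rot":[0,0,0]},{"fingers":255,"travel":[0,0,-7],"rot":[0,0,0]},{"fingers":255,"travel":[0,0,-7],"rot":[0,0,0]},{"fingers":255,"travel":[0,0,-6],"rot":[0,0,0]},{"fingers":255,"travel":[0,0,-5],"rot":[0,0,0]},{"fingers":255,"travel":[0,0,-4],"rot":[0,0,0]},{"fingers":255,"travel":[0,0,-3],"rot":[0,0,0]},{"fingers":255,"travel":[0,0,-2],"rot":[0,0,0]},{"fingers":255,"travel":[0,0,-1],"rot":[0,0,0]}]'
python3 - <<'E'
from h import *
a=snap('scene','s4'); c=snap('wrist','w4')
# shelf frame from top-view corners
t=load('t0'); k=.7; q=[ray(t,u*k,v*k,.045)[:2] for u,v in((612,203),(607,345),(176,319),(190,180))]
ctr=np.mean(q,0); yd=(q[3]-q[0]+q[2]-q[1]); yaw=np.arctan2(-yd[0],yd[1]); xd=np.array([np.cos(yaw),np.sin(yaw)])
n=ctr+.15*xd; print('yaw',np.degrees(yaw),'nook',n)
g=n-.14*xd; to(np.array([*g,.171]),yaw)
E
```

```text
time: 7.13
tcp_pos: [0.4697, -0.0663, 0.1714]
ee_rot: [-2.659, -1.673, -0.0]
ft_force: [0.2, -0.1, -1.9]
finger_gap: 0.198
finger_force: 58.5
yaw -3.217371943407212 nook [0.69135869 0.0126238 ]
t 7.23 tcp [ 0.4696 -0.0663  0.1713] q [-0.39  0.26  1.73  0.    1.15  0.06] F [-0.5  0.8 -2.4] gap 0.20040978317051075 58.48585903644562
tilt deg 0.01 tool x yaw 64.34250121311604
travel mm [113.7  36.3   0.2] in goal axes [ 76.9 -91.2   0.3] rot deg [-1.000e-02  0.000e+00  6.756e+01]
travel mm [113.7  36.3   0.2] in goal axes [-76.9  91.2   0.3] rot deg [-1.0000e-02 -1.0000e-02 -1.1244e+02]
```

```bash
python3 -m jog '[{"fingers":255,"travel":[0,0,0],"rot":[0,0,0.5]},{"fingers":255,"travel":[0,0,0],"rot":[0,0,1]},{"fingers":255,"travel":[0,0,0],"rot":[0,0,1.5]},{"fingers":255,"travel":[0,0,0],"rot":[0,0,2]},{"fingers":255,"travel":[0,0,0],"rot":[0,0,2.5]},{"fingers":255,"travel":[0,0,0],"rot":[0,0,3]},{"fingers":255,"travel":[0,0,0],"rot":[0,0,3]},{"fingers":255,"travel":[0,0,0],"rot":[0,0,3]},{"fingers":255,"travel":[0,0,0],"rot":[0,0,3]},{"fingers":255,"travel":[0,0,0],"rot":[0,0,3]},{"fingers":255,"travel":[0,0,0],"rot":[0,0,3]},{"fingers":255,"travel":[0,0,0],"rot":[0,0,3]},{"fingers":255,"travel":[0,0,0],"rot":[0,0,3]},{"fingers":255,"travel":[0,0,0],"rot":[0,0,3]},{"fingers":255,"travel":[0,0,0],"rot":[0,0,3]},{"fingers":255,"travel":[0,0,0],"rot":[0,0,3]},{"fingers":255,"travel":[0,0,0],"rot":[0,0,3]},{"fingers":255,"travel":[0,0,0],"rot":[0,0,3]},{"fingers":255,"travel":[0,0,0],"rot":[0,0,3]},{"fingers":255,"travel":[0,0,0],"rot":[0,0,3]}]'
python3 -m jog '[{"fingers":255,"travel":[0,0,0],"rot":[0,0,3]},{"fingers":255,"travel":[0,0,0],"rot":[0,0,2.5]},{"fingers":255,"travel":[0,0,0],"rot":[0,0,2.3]},{"fingers":255,"travel":[0,0,0],"rot":[0,0,2]},{"fingers":255,"travel":[0,0,0],"rot":[0,0,1.7]},{"fingers":255,"travel":[0,0,0],"rot":[0,0,1.3]},{"fingers":255,"travel":[0,0,0],"rot":[0,0,1]},{"fingers":255,"travel":[0,0,0],"rot":[0,0,0.7]},{"fingers":255,"travel":[0,0,0],"rot":[0,0,0.4]},{"fingers":255,"travel":[0,0,0],"rot":[0,0,0.1]},{"fingers":255,"travel":[0,0,0],"rot":[0,0,0]},{"fingers":255,"travel":[0,0,0],"rot":[0,0,0]}]'
python3 - <<'E'
from h import *
to(np.array([.5516,.0205,.171]),np.radians(-3.22))
E
```

```text
time: 8.9
tcp_pos: [0.4695, -0.0662, 0.1711]
ee_rot: [-3.125, -0.318, 0.001]
ft_force: [0.1, 0.4, -2.1]
finger_gap: 0.198
finger_force: 58.5
time: 9.9
tcp_pos: [0.4696, -0.0663, 0.1713]
ee_rot: [-3.14, 0.086, 0.0]
ft_force: [-0.6, 0.2, -2.0]
finger_gap: 0.197
finger_force: 58.5
t 9.9 tcp [ 0.4696 -0.0663  0.1713] q [-0.39  0.26  1.73  0.    1.15  1.24] F [-0.6  0.2 -2. ] gap 0.1967259566204947 58.53205919265747
tilt deg 0.0 tool x yaw -3.141856831361486
travel mm [ 77.1 -91.1   0.3] in goal axes [ 76.9 -91.2   0.3] rot deg [-0.    0.    0.08]
travel mm [ 77.1 -91.1   0.3] in goal axes [-76.9  91.2   0.3] rot deg [  -0.     -0.   -179.92]
```

```bash
python3 -m jog '[{"fingers":255,"travel":[0.9,-1,0],"rot":[0,0,0]},{"fingers":255,"travel":[1.7,-2,0],"rot":[0,0,0]},{"fingers":255,"travel":[2.6,-3,0],"rot":[0,0,0]},{"fingers":255,"travel":[3.4,-4,0],"rot":[0,0,0]},{"fingers":255,"travel":[4.3,-5,0],"rot":[0,0,0]},{"fingers":255,"travel":[5.1,-6,0],"rot":[0,0,0]},{"fingers":255,"travel":[5.1,-6,0],"rot":[0,0,0]},{"fingers":255,"travel":[5.1,-6,0],"rot":[0,0,0]},{"fingers":255,"travel":[5.1,-6,0],"rot":[0,0,0]},{"fingers":255,"travel":[5.1,-6,0],"rot":[0,0,0]},{"fingers":255,"travel":[5.1,-6,0],"rot":[0,0,0]},{"fingers":255,"travel":[5.1,-6,0],"rot":[0,0,0]},{"fingers":255,"travel":[5.1,-6,0],"rot":[0,0,0]},{"fingers":255,"travel":[5.1,-6,0],"rot":[0,0,0]},{"fingers":255,"travel":[5.1,-6,0],"rot":[0,0,0]},{"fingers":255,"travel":[4.3,-5,0],"rot":[0,0,0]},{"fingers":255,"travel":[3.4,-4,0],"rot":[0,0,0]},{"fingers":255,"travel":[2.6,-3,0],"rot":[0,0,0]},{"fingers":255,"travel":[1.7,-2,0],"rot":[0,0,0]},{"fingers":255,"travel":[0.9,-1,0],"rot":[0,0,0]}]'
python3 -m jog '[{"fingers":255,"travel":[0,0,0],"rot":[0,0,0]},{"fingers":255,"travel":[0,0,0],"rot":[0,0,0]},{"fingers":255,"travel":[0,0,0],"rot":[0,0,0]},{"fingers":255,"travel":[0,0,0],"rot":[0,0,0]}]'
python3 - <<'E'
from h import *
to(np.array([.5516,.0205,.171]),np.radians(-3.22))
c=snap('wrist','w5'); a=snap('scene','s5'); t=snap('top','t5')
W=lambda f:f[:,:,::-1]
u,v=proj(a,[.63,0.015,.18]).astype(int); print(u,v)
cr=W(a['frame'])[v-60:v+60,u-80:u+80]
x,y=proj(t,[.65,0.015,.18]).astype(int); print(x,y)
ct=W(t['frame'])[y-60:y+60,x-80:x+80]
R=lambda i:cv2.resize(i,(400,300),interpolation=2)
cv2.imwrite('pics/m5.png',np.vstack([np.hstack([R(W(c['frame'])),R(cr)]),np.hstack([R(ct),R(W(a['frame']))])]))
E
```

```text
time: 11.57
tcp_pos: [0.5515, 0.0195, 0.1712]
ee_rot: [3.14, -0.086, -0.0]
ft_force: [-0.9, 1.0, -2.2]
finger_gap: 0.198
finger_force: 58.6
time: 11.9
tcp_pos: [0.5512, 0.0191, 0.1714]
ee_rot: [3.14, -0.087, 0.0]
ft_force: [-0.7, 0.1, -1.6]
finger_gap: 0.199
finger_force: 58.5
t 11.9 tcp [0.5512 0.0191 0.1714] q [-0.18  0.42  1.5  -0.    1.22  1.45] F [-0.7  0.1 -1.6] gap 0.19908313385513582 58.548704981803894
tilt deg 0.0 tool x yaw -3.172416857008997
travel mm [ 0.3 -1.4  0.4] in goal axes [ 0.3 -1.4  0.4] rot deg [ 0.   -0.    0.05]
travel mm [ 0.3 -1.4  0.4] in goal axes [-0.3  1.4  0.4] rot deg [ 1.0000e-02  0.0000e+00 -1.7995e+02]
230 212
277 136
```

View pics/m5.png

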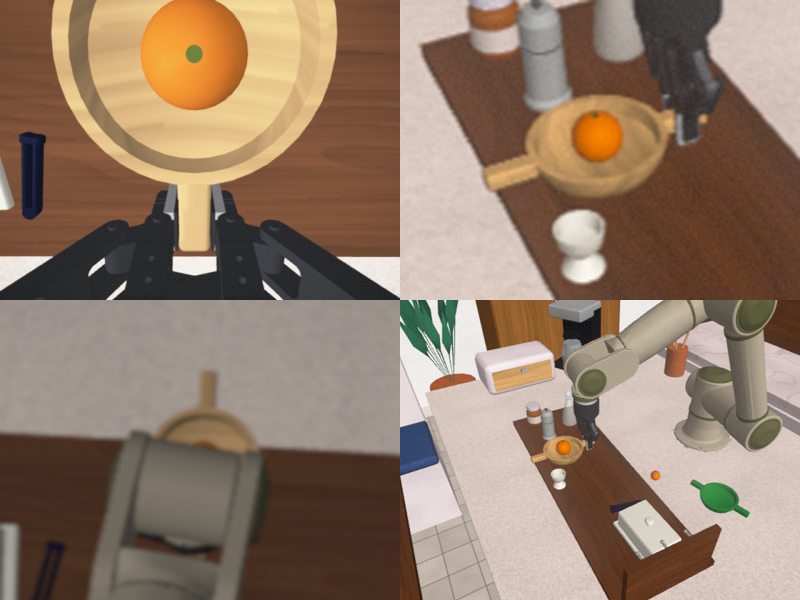

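The four views show the dish held with the fruit central (stem at (194,54) in the wrist panel). The free handle extends past the shelf edge, and the bystanders haven't moved. I'll check level and heading by triangulating the free handle's tip: scene panel about (486,172), top panel about (208,372).

Run:
```python
from h import *
a=load('s5');t=load('t5');c=load('w5')
tip_t=np.array([277-80+208*.4,136-60+72*.4])
hd=np.radians(-3.17);xd=np.array([np.cos(hd),np.sin(hd),0]);yd=np.array([-xd[1],xd[0],0])
g=np.array([.5512,.0191,.198])
for s in(-1,1):
  p=g+.188*xd+s*.009*yd; q=proj(a,p);  print('pred scene tip',p,((q-[230-80,212-60])*2.5)+[400,0], 'if 5mm lower',((proj(a,p-[0,0,.005])-[150,152])*2.5)+[400,0])
print('pred top tip',((proj(t,g+.188*xd)-[197,76])*2.5)+[0,300], 'top ray at .198',ray(t,*tip_t,.198))
S=slice(130,260)
b=cv2.resize(a['frame'][205:245,175:235,::-1],(780,520),interpolation=cv2.INTER_CUBIC)
cv2.imwrite('pics/m6.png',b)
for n,p in [('tip-',g+.188*xd-.009*yd),('tip+',g+.188*xd+.009*yd),('free root',g+.148*xd+.009*yd)]: print(n,(proj(a,p)-[175,205])*13,(proj(a,p-[0,0,.005])-[175,205])*13)
# tilt by wrist: rim dia now vs at grasp (same pose rel. tool)
```

```text
pred scene tip [ 7.38414644e-01 -2.82387119e-04  1.98000000e-01] [476.16564291 166.63739348] if 5mm lower [476.98186796 171.10269445]
pred scene tip [0.73941002 0.01769007 0.198     ] [482.83746723 178.96766463] if 5mm lower [483.64205216 183.44828982]
pred top tip [205.99040606 366.43094704] top ray at .198 [0.73264459 0.00647741 0.198     ]
tip- [ 71.06134311 177.51444612] [ 75.30571339 200.73401114]
tip+ [105.75482959 241.63185606] [109.93867125 264.93110707]
free root [340.79412369 168.1901762 ] [344.16142286 191.39695999]
```

View pics/m6.png

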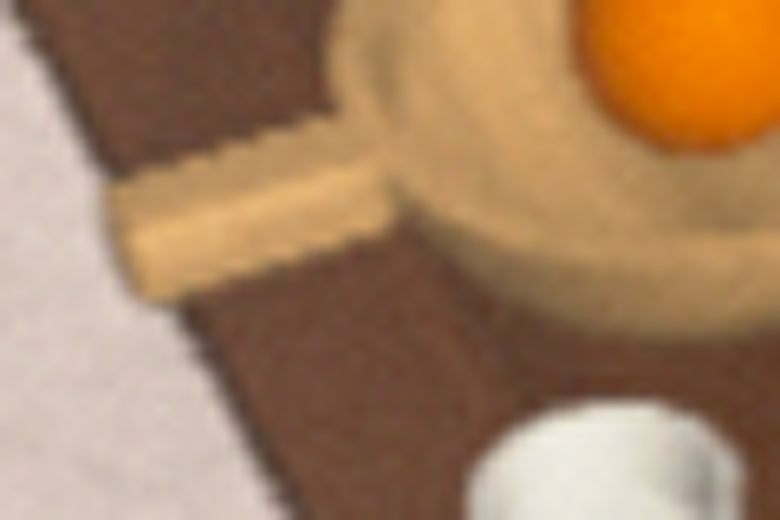

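```bash
python3 -m jog '[{"fingers":255,"travel":[0,0,0],"rot":[0,0,0]},{"fingers":255,"travel":[0,0,0],"rot":[0,0,0]},{"fingers":255,"travel":[0,0,0],"rot":[0,0,0]},{"fingers":255,"travel":[0,0,0],"rot":[0,0,0]},{"fingers":255,"travel":[0,0,0],"rot":[0,0,0]},{"fingers":255,"travel":[0,0,0],"rot":[0,0,0]}]' && python3 -c "
from cell import robot
print(robot.hand_in())"
```

```text
time: 12.55
tcp_pos: [0.5513, 0.0193, 0.1713]
ee_rot: [3.14, -0.087, -0.0]
ft_force: [-0.5, -0.2, -1.0]
finger_gap: 0.198
finger_force: 58.6
the job is handed in; nothing more can be done
None
```

Job handed in at about 12.6 s: the dish is held by one handle about 11 cm above the shelf, level to roughly 1°, with the clementine central and the free handle pointing at the nook about 4 cm past the far edge; the hand-in returned no verdict.

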